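# Re-rack the stripped hub parts for rebuilding

### The job

The four hub parts on the plywood teardown rack stand in the order they came off the hub, first off at the robot's left, last off at its right. Move them onto the empty aluminium build rack in the order they go back on, counted from the end with the upright bolt: the rightmost part onto the peg next to the bolt, then the second from the right, the third, and the leftmost part onto the peg farthest from the bolt. Each part must sit over its peg, flat on its pad, the same way up as it stood, and be let go.

Things in the scene. Friction and masses are not known exactly. Their poses are not given: they have to be found in the camera images.
- nut: big plain hexagon hub nut of bare steel, 46 across flats, 26 tall, lying flat, bore 28. Origin: centre of its underside, z up along the bore; its x axis is normal to one of its flats (flats every 60 degrees).
- sleeve: plain steel tube standing upright, outside diameter 38, bore 28, 58 tall: the tallest part. Origin: centre of its lower end, z up.
- bearing: ball bearing lying flat, outside diameter 52, bore 26, 20 tall, two steel races with a dark seal between them. Origin: centre of its underside, z up.
- collar: steel flanged collar: a flange of diameter 54, 9 thick, at the bottom and a neck of diameter 36 up to a height of 48; bore 26 in the neck, 28 in the flange. Origin: centre of its underside, z up.
- nut_seat: seat of the teardown rack (plywood) on which the nut stands at the start; four alike, 70 apart in a row. Black rubber pad 60 x 60, top 4 above its origin and 20 above the bench, with a central steel peg, diameter 8, standing 16 above the pad inside the part's bore. Fixed. Origin: centre of the pad's underside; z up, y along the row to the robot's left.
- sleeve_seat: seat of the teardown rack (plywood) on which the sleeve stands at the start; four alike, 70 apart in a row. Black rubber pad 60 x 60, top 4 above its origin and 20 above the bench, with a central steel peg, diameter 8, standing 16 above the pad inside the part's bore. Fixed. Origin: centre of the pad's underside; z up, y along the row to the robot's left.
- bearing_seat: seat of the teardown rack (plywood) on which the bearing stands at the start; four alike, 70 apart in a row. Black rubber pad 60 x 60, top 4 above its origin and 20 above the bench, with a central steel peg, diameter 8, standing 16 above the pad inside the part's bore. Fixed. Origin: centre of the pad's underside; z up, y along the row to the robot's left.
- collar_seat: seat of the teardown rack (plywood) on which the collar stands at the start; four alike, 70 apart in a row. Black rubber pad 60 x 60, top 4 above its origin and 20 above the bench, with a central steel peg, diameter 8, standing 16 above the pad inside the part's bore. Fixed. Origin: centre of the pad's underside; z up, y along the row to the robot's left.
- build_rack: fixed aluminium deck 70 x 400 x 16, empty, with four rubber pads 60 x 60 x 4 (tops 20 above the bench), each with a steel peg, diameter 8, standing 16 above it. Origin: centre of the deck's underside; y along the row to the robot's left. Pegs at x = 0, y = -105, -35, 35, 105. Parallel to the other rack within 0.2 rad, 165 to 215 from it; either may be nearer the robot.
- bolt_stop: upright bolt with a round head (head diameter 34, top 45 above its origin) that marks one end of the build rack, 170 from the rack's middle along y, at either end; the other end has a flat square block 34 x 34 x 10. Fixed. Origin: centre of its foot, on the deck.
Not all that is in view belongs to the job. What is shaped like the sleeve but green or pink is not meant.

How it is judged:
At the end, for the whole second after the job is handed in: Each part's centre is within 12 mm, along and across the build rack, of the peg its starting place calls for (rightmost at the start = next to the bolt, leftmost = farthest), its underside on the pad (15 to 24 mm above the bench), upright within 0.1 rad and at rest (((y of each of sleeve_seat, bearing_seat, collar_seat in the frame of nut_seat above 0 m and horizontal distance between nut and bolt_stop between 0.053 and 0.077 m) or (y of sleeve_seat in the frame of nut_seat below 0 m and y of each of bearing_seat, collar_seat in the frame of nut_seat above 0 m and horizontal distance between nut and bolt_stop between 0.123 and 0.147 m) or (y of each of sleeve_seat, collar_seat in the frame of nut_seat above 0 m and y of bearing_seat in the frame of nut_seat below 0 m and horizontal distance between nut and bolt_stop between 0.123 and 0.147 m) or (y of each of sleeve_seat, bearing_seat in the frame of nut_seat above 0 m and y of collar_seat in the frame of nut_seat below 0 m and horizontal distance between nut and bolt_stop between 0.123 and 0.147 m) or (y of each of sleeve_seat, bearing_seat in the frame of nut_seat below 0 m and y of collar_seat in the frame of nut_seat above 0 m and horizontal distance between nut and bolt_stop between 0.193 and 0.217 m) or (y of each of sleeve_seat, collar_seat in the frame of nut_seat below 0 m and y of bearing_seat in the frame of nut_seat above 0 m and horizontal distance between nut and bolt_stop between 0.193 and 0.217 m) or (y of sleeve_seat in the frame of nut_seat above 0 m and y of each of bearing_seat, collar_seat in the frame of nut_seat below 0 m and horizontal distance between nut and bolt_stop between 0.193 and 0.217 m) or (y of each of sleeve_seat, bearing_seat, collar_seat in the frame of nut_seat below 0 m and horizontal distance between nut and bolt_stop between 0.263 and 0.287 m)) and x of nut in the frame of build_rack between -0.012 and 0.012 m and z of nut in the frame of build_rack between 0.015 and 0.024 m and angle between each of nut, sleeve, bearing, collar's own z axis and vertical below 0.1 rad and linear speed of each of nut, sleeve, bearing, collar below 0.02 m/s and angular speed of each of nut, sleeve, bearing, collar below 0.3 rad/s and ((y of each of nut_seat, bearing_seat, collar_seat in the frame of sleeve_seat above 0 m and horizontal distance between sleeve and bolt_stop between 0.053 and 0.077 m) or (y of nut_seat in the frame of sleeve_seat below 0 m and y of each of bearing_seat, collar_seat in the frame of sleeve_seat above 0 m and horizontal distance between sleeve and bolt_stop between 0.123 and 0.147 m) or (y of each of nut_seat, collar_seat in the frame of sleeve_seat above 0 m and y of bearing_seat in the frame of sleeve_seat below 0 m and horizontal distance between sleeve and bolt_stop between 0.123 and 0.147 m) or (y of each of nut_seat, bearing_seat in the frame of sleeve_seat above 0 m and y of collar_seat in the frame of sleeve_seat below 0 m and horizontal distance between sleeve and bolt_stop between 0.123 and 0.147 m) or (y of each of nut_seat, bearing_seat in the frame of sleeve_seat below 0 m and y of collar_seat in the frame of sleeve_seat above 0 m and horizontal distance between sleeve and bolt_stop between 0.193 and 0.217 m) or (y of each of nut_seat, collar_seat in the frame of sleeve_seat below 0 m and y of bearing_seat in the frame of sleeve_seat above 0 m and horizontal distance between sleeve and bolt_stop between 0.193 and 0.217 m) or (y of nut_seat in the frame of sleeve_seat above 0 m and y of each of bearing_seat, collar_seat in the frame of sleeve_seat below 0 m and horizontal distance between sleeve and bolt_stop between 0.193 and 0.217 m) or (y of each of nut_seat, bearing_seat, collar_seat in the frame of sleeve_seat below 0 m and horizontal distance between sleeve and bolt_stop between 0.263 and 0.287 m)) and x of sleeve in the frame of build_rack between -0.012 and 0.012 m and z of sleeve in the frame of build_rack between 0.015 and 0.024 m and ((y of each of nut_seat, sleeve_seat, collar_seat in the frame of bearing_seat above 0 m and horizontal distance between bearing and bolt_stop between 0.053 and 0.077 m) or (y of nut_seat in the frame of bearing_seat below 0 m and y of each of sleeve_seat, collar_seat in the frame of bearing_seat above 0 m and horizontal distance between bearing and bolt_stop between 0.123 and 0.147 m) or (y of each of nut_seat, collar_seat in the frame of bearing_seat above 0 m and y of sleeve_seat in the frame of bearing_seat below 0 m and horizontal distance between bearing and bolt_stop between 0.123 and 0.147 m) or (y of each of nut_seat, sleeve_seat in the frame of bearing_seat above 0 m and y of collar_seat in the frame of bearing_seat below 0 m and horizontal distance between bearing and bolt_stop between 0.123 and 0.147 m) or (y of each of nut_seat, sleeve_seat in the frame of bearing_seat below 0 m and y of collar_seat in the frame of bearing_seat above 0 m and horizontal distance between bearing and bolt_stop between 0.193 and 0.217 m) or (y of each of nut_seat, collar_seat in the frame of bearing_seat below 0 m and y of sleeve_seat in the frame of bearing_seat above 0 m and horizontal distance between bearing and bolt_stop between 0.193 and 0.217 m) or (y of nut_seat in the frame of bearing_seat above 0 m and y of each of sleeve_seat, collar_seat in the frame of bearing_seat below 0 m and horizontal distance between bearing and bolt_stop between 0.193 and 0.217 m) or (y of each of nut_seat, sleeve_seat, collar_seat in the frame of bearing_seat below 0 m and horizontal distance between bearing and bolt_stop between 0.263 and 0.287 m)) and x of bearing in the frame of build_rack between -0.012 and 0.012 m and z of bearing in the frame of build_rack between 0.015 and 0.024 m and ((y of each of nut_seat, sleeve_seat, bearing_seat in the frame of collar_seat above 0 m and horizontal distance between collar and bolt_stop between 0.053 and 0.077 m) or (y of nut_seat in the frame of collar_seat below 0 m and y of each of sleeve_seat, bearing_seat in the frame of collar_seat above 0 m and horizontal distance between collar and bolt_stop between 0.123 and 0.147 m) or (y of each of nut_seat, bearing_seat in the frame of collar_seat above 0 m and y of sleeve_seat in the frame of collar_seat below 0 m and horizontal distance between collar and bolt_stop between 0.123 and 0.147 m) or (y of each of nut_seat, sleeve_seat in the frame of collar_seat above 0 m and y of bearing_seat in the frame of collar_seat below 0 m and horizontal distance between collar and bolt_stop between 0.123 and 0.147 m) or (y of each of nut_seat, sleeve_seat in the frame of collar_seat below 0 m and y of bearing_seat in the frame of collar_seat above 0 m and horizontal distance between collar and bolt_stop between 0.193 and 0.217 m) or (y of each of nut_seat, bearing_seat in the frame of collar_seat below 0 m and y of sleeve_seat in the frame of collar_seat above 0 m and horizontal distance between collar and bolt_stop between 0.193 and 0.217 m) or (y of nut_seat in the frame of collar_seat above 0 m and y of each of sleeve_seat, bearing_seat in the frame of collar_seat below 0 m and horizontal distance between collar and bolt_stop between 0.193 and 0.217 m) or (y of each of nut_seat, sleeve_seat, bearing_seat in the frame of collar_seat below 0 m and horizontal distance between collar and bolt_stop between 0.263 and 0.287 m)) and x of collar in the frame of build_rack between -0.012 and 0.012 m and z of collar in the frame of build_rack between 0.015 and 0.024 m); the robot touches nothing.
It also fails if it takes over 96 s, if anything falls off the work surface, if the arm or the gripper's body presses on something with over 40 N, if the wrist force passes 120 N, or if a joint passes its speed limit or range.

### The arm

A 6-joint arm with a two-finger parallel gripper is mounted at the origin on the work surface. World frame = base frame: x ahead of the robot, y to its left, z up, the work surface at z = 0. Lengths are in m, angles in rad, forces in N, time in s.
With the tool pointing down it reaches from about 0.3 to 0.875 m from the base axis. Payload 6.4 kg.
Tool frame: the origin (TCP) lies midway between the tips of the shut fingers; the grasp point (between the pads) lies 19 mm behind it; z points along the fingers, y is the direction in which the jaws open and shut (so a half turn about z gives the same grasp; the last joint's range is limited). The gripper opens to 85 mm and grips with 20 to 120 N. Pads are 22 mm wide; open, the fingers measure 114 mm over their backs; the gripper's body (76 mm by 85 mm) begins 54 mm behind the grasp point. The pads swing forward as they close: fully open they stand 13 mm farther back than shut.
Start: joints at [1.064, 0.181, 1.607, -0, 1.354, -0.206], TCP at [0.17, 0.549, 0.21] pointing down, gripper open.
Joint ranges: [-2.99, 2.99], [-0.89, 2.07], [0.3, 2.58], [-1.14, 4.28], [0, 2.63], [-3.12, 3.12]. Speed limits (rad/s): [2.57, 2.57, 3.01, 3.14, 3.14, 3.14].

### API

Orientations are given as a unit quaternion [w, x, y, z].
In Python, from plant import move_to, servo_line, move_joints, open_jaws, grab, pause, inverse_kinematics, state, capture, IKError, finish_job gives the robot as it stands. Calls block until the motion is done:
- move_to(position, orientation): joint-space move of the TCP to a pose.
- servo_line(position, feed=0.15, frame=None, force_limit=None): straight line of the TCP; frame=None keeps the orientation; feed is the mean speed in m/s. With force_limit (N) it stops when the force on the tool has changed by that much, and returns True; else False.
- move_joints(angles): joint-space move.
- open_jaws() and grab(grasp_force=None): open the fingers fully, or close them until they stop; grasp_force is the grip in N (None keeps the last).
- pause(seconds).
- inverse_kinematics(position, orientation): joint angles nearest the present ones, or None.
- state(): the state.
- capture(name): name is "scene" or "top" or "wrist"; returns a dict with "frame" (384x512x3 uint8, blue, green, red), "K" (3x3 intrinsics, pixels), "k1" (the pictures are not rectified: a ray, as slopes to the right and down, at radius r is drawn at 1 + k1 r^2 times it, then the intrinsics apply), "rvec" (rotation vector, rad) and "tvec" (3), from world to camera coordinates, as OpenCV has them. Camera axes: x right, y down, z forward; pixel columns grow to the right and rows downward; lengths in m; the calibration is good to about 2 mm. A picture is of the moment at which its call begins. There is no depth.
A pose or a line that the arm cannot do raises IKError and nothing moves.
- finish_job(): hands the job in, once; it reports no verdict.
The state is a dict: "clock": time; "joint_positions": joint angles; "joint_vel": joint speeds; "joint_torque": joint torques, N m; "position": TCP position; "orientation": TCP orientation; "force": force on the tool from outside, world axes, zero at the start; "torque": the same for the moment, N m; "gripper_width": finger opening in m.
Only numpy, scipy, OpenCV 4.12 (cv2) and the standard library are available. Lean on these libraries where they do the work, as an engineer would, in place of code of your own. Each camera call takes 0.05 s, during which the arm holds its last target. There are 200 camera calls.

## Working session

There is one attempt and no reset: what is moved stays moved. The work goes in short steps, each a Python script; the robot and the scene stay as the last script left them, time stands still between calls to the robot, and variables do not carry over. Pictures are saved under pics/ and viewed, about 12 in all and at most 16, crops included, and the job is handed in when it is done.

```bash
mkdir -p pics; cat > h.py <<'E'
import numpy as np, cv2
from plant import *
def snap(cam,name=None):
    c=capture(cam)
    if name: cv2.imwrite(f'pics/{name}.png',c['frame'])
    return c
def ray(c,u,v):
    K=np.array(c['K'],float);d=np.array([(u-K[0,2])/K[0,0],(v-K[1,2])/K[1,1]]);p=d.copy()
    for _ in range(20): p=d/(1+c['k1']*(p@p))
    R=cv2.Rodrigues(np.array(c['rvec'],float))[0];t=np.array(c['tvec'],float).ravel()
    return -R.T@t, R.T@np.array([p[0],p[1],1])
def onz(c,u,v,z):
    o,d=ray(c,u,v);return o+d*(z-o[2])/d[2]
def proj(c,P):
    K=np.array(c['K'],float);R=cv2.Rodrigues(np.array(c['rvec'],float))[0]
    q=R@np.array(P,float)+np.array(c['tvec'],float).ravel();p=q[:2]/q[2];p=p*(1+c['k1']*(p@p))
    return p*[K[0,0],K[1,1]]+K[:2,2]
E
python3 - <<'E'
from h import *
for n in('top','scene'):
    c=snap(n,n+'0');print(n,ray(c,256,192),c['K'][0],c['k1'])
print(state()['clock'],state()['orientation'])
E
```

```text
top (array([0.39398515, 0.01845635, 0.85335951]), array([ 0.10568722,  0.04686744, -0.99348321])) [456.81219637   0.         264.56423129] -0.1711047213395602
scene (array([0.84038481, 0.41925848, 0.46637279]), array([-0.51058059, -0.61168275, -0.60432377])) [407.97377957   0.         258.57317975] -0.12414035541171514
0.1 [-2.67466492e-04  1.49844279e-01  9.88709296e-01 -7.40821214e-04]
```

View pics/top0.png

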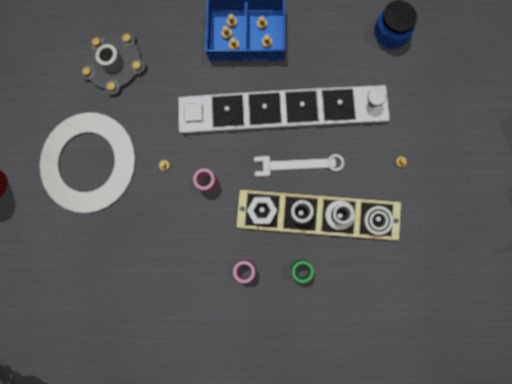

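View pics/scene0.png

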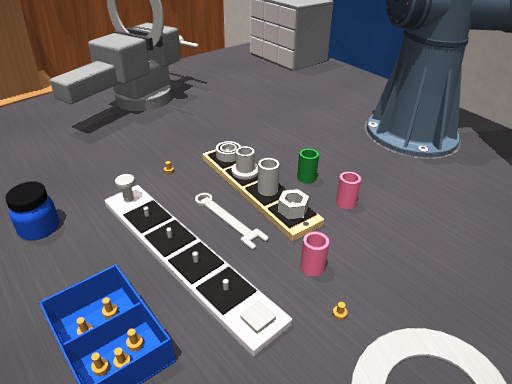

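The top view shows, from image left, nut (262,210), sleeve (302,211), collar (341,215) and bearing (378,220) on the plywood rack. The build rack is above them, with pegs at (227,108), (265,106), (302,104) and (340,102), the bolt at (377,97) and the block at (194,113).

Could be mistaken for the sleeve:
- pink tubes at (204,180) and (244,272)
- green tube at (303,272)
- grey bushing at (106,55), on the small flange

The sleeve is the grey tube on the rack at (302,211).

```bash
python3 - <<'E'
from h import *
c=cv2.imread('pics/top0.png');k=snap('top')
cv2.imwrite('pics/crop.png',cv2.resize(k['frame'][80:250,170:410],(792,561),interpolation=cv2.INTER_CUBIC))
for n,u,v,z in [('nut',262,210,.046),('sleeve',302,211,.078),('collar',341,215,.068),('bearing',378,220,.04),('bolt',377,97,.061),('p1',227,108,.036),('p2',265,106,.036),('p3',302,104,.036),('p4',340,102,.036)]: print(n,onz(k,u,v,z).round(4))
E
```

```text
nut [0.4478 0.0457 0.046 ]
sleeve [ 0.4441 -0.0234  0.078 ]
collar [ 0.4379 -0.0911  0.068 ]
bearing [ 0.4304 -0.1616  0.04  ]
bolt [ 0.6511 -0.1616  0.061 ]
p1 [0.6375 0.112  0.036 ]
p2 [0.6409 0.0415 0.036 ]
p3 [ 0.6446 -0.0269  0.036 ]
p4 [ 0.6488 -0.0975  0.036 ]
```

View pics/crop.png

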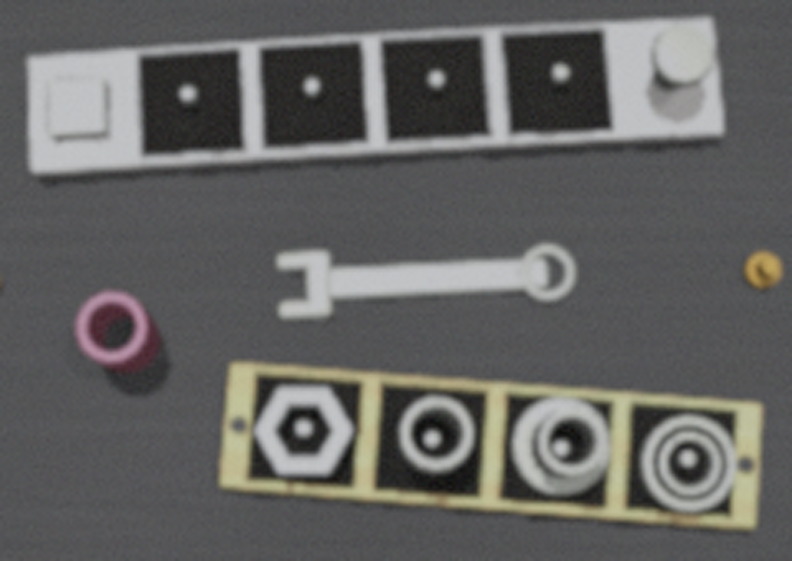

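```bash
cat >> h.py <<'E'
def down(yaw):  # jaws (tool y) along world direction yaw
    best=None
    for k in (0,np.pi):
        t=(np.pi/2-yaw+k)/2; q=[0,np.sin(t),np.cos(t),0]
        j=inverse_kinematics([.5,0,.2],q)
        if j is not None and (best is None or abs(j[5])<best[0]): best=(abs(j[5]),q)
    return best[1]
E
python3 - <<'E'
from h import *
k=snap('top')
pts={'nut':(304,431,.046),'sleeve':(437,434,.078),'collar':(572,447,.068),'bearing':(689,463,.04),'p1':(188,93,.035),'p2':(312,85,.035),'p3':(437,78,.035),'p4':(561,71,.035),'bolt':(684,53,.061)}
P={n:onz(k,170+(x+.5)/3.3-.5,80+(y+.5)/3.3-.5,z) for n,(x,y,z) in pts.items()}
import json;json.dump({n:list(p) for n,p in P.items()},open('P.json','w'))
for n,p in P.items():print(n,p.round(4))
yt=np.arctan2(*(P['bearing']-P['nut'])[[0,1]]*[1,1]);
d=P['nut']-P['bearing'];e=P['p1']-P['p4'];yt=-np.arctan2(d[0],d[1]);yb=-np.arctan2(e[0],e[1]);print(yt,yb,down(yt))
q=down((yt+yb)/2)
move_to([.46,-.07,.33],q);s=state();print(s['joint_positions'],s['clock'])
c=snap('wrist')
f=c['frame'].copy()
for n,p in P.items():
    u=proj(c,p);print(n,u.round())
    cv2.circle(f,tuple(int(a) for a in u),3,(0,0,255),-1) if abs(u).max()<2000 else 0
cv2.imwrite('pics/w1.png',cv2.resize(f,(768,576)))
E
```

```text
nut [0.4474 0.0461 0.046 ]
sleeve [ 0.4438 -0.0235  0.078 ]
collar [ 0.4377 -0.0945  0.068 ]
bearing [ 0.4305 -0.1624  0.04  ]
p1 [0.6381 0.1128 0.035 ]
p2 [0.6423 0.043  0.035 ]
p3 [ 0.6463 -0.0272  0.035 ]
p4 [ 0.6507 -0.0971  0.035 ]
bolt [ 0.6536 -0.1616  0.061 ]
-0.08063904965781135 0.059923896912067946 [0, np.float64(0.7350345853758089), np.float64(0.6780296146197544), 0]
[-4.05754989e-01 -1.50490870e-01  1.70436084e+00  2.06127419e-04
  1.58797205e+00 -3.96578538e-01] 2.6667
nut [243.  72.]
sleeve [240. 125.]
collar [237. 175.]
bearing [235. 213.]
p1 [381.  23.]
p2 [380.  75.]
p3 [378. 125.]
p4 [377. 171.]
bolt [380. 216.]
```

View pics/w1.png

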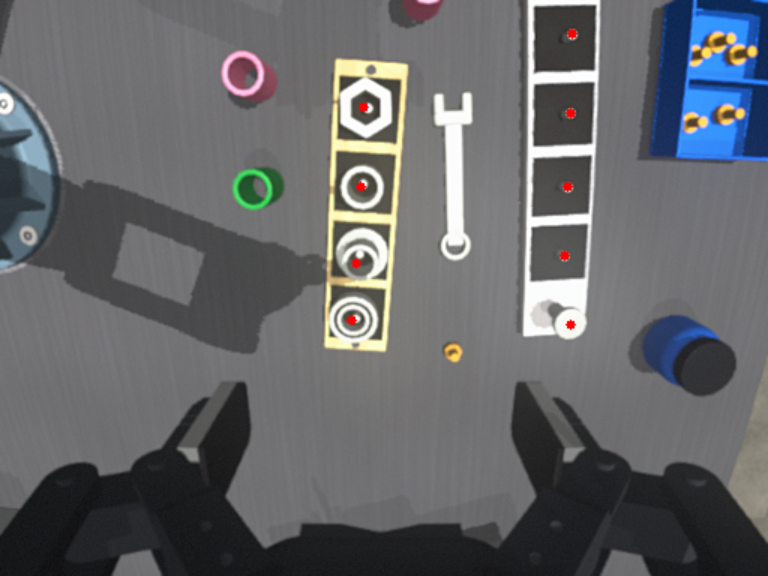

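The wrist view agrees with the top-view measurements: all the projected marks (p1–p4, bolt and parts) lie on their features, to within about 3 mm. The bearing goes first.

```bash
cat > pp.py <<'E'
from h import *
import json
P={n:np.array(p) for n,p in json.load(open('P.json')).items()}
QT,QB=down(-.081),down(.060)
def pick(n,z):
    p=P[n]
    move_to([p[0],p[1],.16],QT)
    hit=servo_line([p[0],p[1],z],feed=.12,force_limit=12)
    grab(50);s=state();print(n,'hit',hit,'z',s['position'].round(4) if hasattr(s['position'],'round') else s['position'],'w',s['gripper_width'])
    servo_line([p[0],p[1],.16],feed=.15);print('lifted w',state()['gripper_width'],'F',np.round(state()['force'],1))
def place(n,t,z):
    p=P[t]
    move_to([p[0],p[1],.16],QB)
    servo_line([p[0],p[1],z+.02],feed=.15)
    hit=servo_line([p[0],p[1],z-.003],feed=.04,force_limit=8)
    print('place hit',hit,np.round(state()['position'],4))
    open_jaws();servo_line([p[0],p[1],.16],feed=.2);print('clock',state()['clock'])
E
python3 - <<'E'
from pp import *
pick('bearing',.021)
c=snap('wrist','w2')
E
```

```text
bearing hit False z [ 0.4305 -0.1624  0.021 ] w -8.967795962027533e-05
lifted w 0.0001333836828225452 F [-0.3  0.6 -0.5]
```

View pics/w2.png

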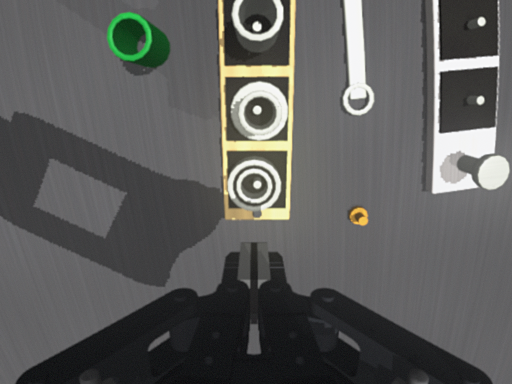

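The picture shows the fingers shut on nothing, with the bearing still on its seat at (255,185). I'll check where the TCP and the bearing really are.

```bash
python3 - <<'E'
from pp import *
c=snap('wrist');s=state();t=s['position'];print('tcp',t,s['orientation'],proj(c,t))
for z in(.036,.04):print('bearing now',onz(c,255,185,z),'peg',onz(c,257,184,.036))
print('pred',proj(c,P['bearing']))
k=snap('top');f=k['frame'].copy();print('tcp in top',proj(k,t))
cv2.imwrite('pics/t2.png',cv2.resize(f[80:290,200:460],(780,630)[:2] and (743,600)))
g=snap('scene');print('tcp in scene',proj(g,t));cv2.imwrite('pics/s2.png',cv2.resize(g['frame'][60:260,120:400],(784,560)))
E
```

```text
tcp [ 0.42980413 -0.16188863  0.15882653] [-1.12815631e-03  7.35170785e-01  6.77880951e-01 -2.46254824e-04] [252.29587729 239.53182374]
bearing now [ 0.43164807 -0.16295988  0.036     ] peg [ 0.43364967 -0.16211726  0.036     ]
bearing now [ 0.43172444 -0.161856    0.04      ] peg [ 0.43364967 -0.16211726  0.036     ]
pred [253.78208896 185.6154217 ]
tcp in top [395.03607483 216.88247565]
tcp in scene [226.51686361  92.70730196]
```

View pics/s2.png

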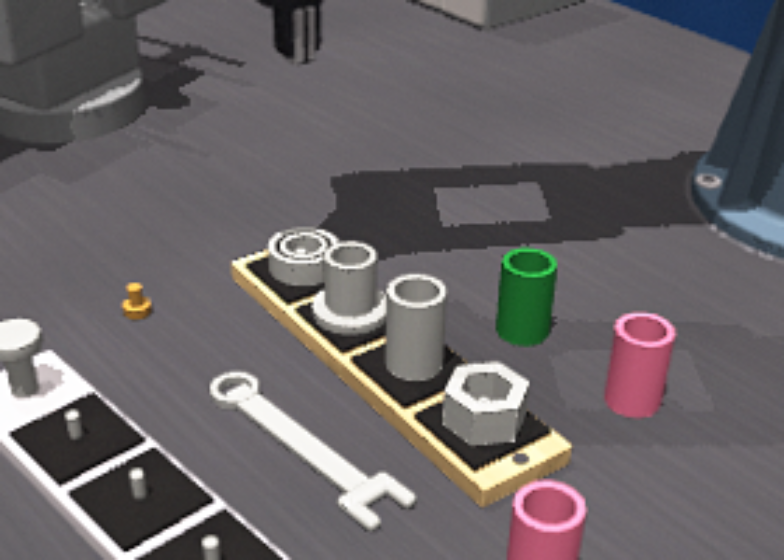

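```bash
python3 - <<'E'
from pp import *
open_jaws();print('open',state()['gripper_width'])
P['bearing'][:2]=[.431,-.1624]
p=P['bearing']
hit=servo_line([p[0],p[1],.0195],feed=.12,force_limit=12);s=state();print(hit,np.round(s['position'],4),s['gripper_width'],np.round(s['force'],1))
a=snap('scene')['frame'][60:220,150:310]
grab(50);s=state();print(np.round(s['position'],4),s['gripper_width'],np.round(s['force'],1),s['clock'])
pause(.3);s=state();print(np.round(s['position'],4),s['gripper_width'],np.round(s['force'],1),s['clock'])
b=snap('scene')['frame'][60:220,150:310]
cv2.imwrite('pics/s3.png',cv2.resize(np.hstack([a,b]),(800,400)))
E
```

```text
open 0.08536841147993841
False [ 0.4316 -0.1628  0.0201] 0.08509342420325683 [0.7 0.3 0.8]
[ 0.431  -0.1624  0.0195] -0.00021353408866529413 [ 0.2 -0.2 -0.6] 9.7917
[ 0.431  -0.1624  0.0195] 4.000038293455076e-05 [ 0.1 -0.2 -0.1] 10.0917
```

View pics/s3.png

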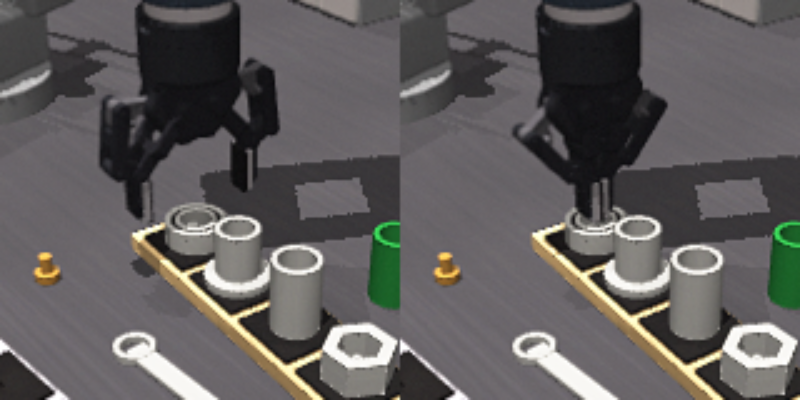

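The picture shows the shut fingertips ending at about the top of the bearing, although the reported TCP height is 20 mm. Taken with the bearing picture, the real tips look about 20 mm higher than reported. I'll check by touching the bare bench with the shut fingers.

```bash
python3 - <<'E'
from pp import *
c=snap('scene')
for z in(.02,.03,.04,.05):print(z,proj(c,[.431,-.1624,z]))
servo_line([.431,-.1624,.12],feed=.25)
move_to([.35,-.17,.06],QT)
w=snap('wrist')
hit=servo_line([.35,-.17,-.03],feed=.04,force_limit=6);s=state();print(hit,s['position'],np.round(s['force'],1),s['clock'])
a=snap('scene')['frame']
servo_line([.35,-.17,.12],feed=.25)
E
```

```text
0.02 [227.94439239 156.12091784]
0.03 [227.79981305 151.95246379]
0.04 [227.65402125 147.72622584]
0.05 [227.50702298 143.44134821]
True [ 0.34996929 -0.16998195 -0.02109179] [-1.3  1.1  9.6] 13.0667
```

The bench touch came at a reported z of −0.021, so the true tips are about 20.5 mm above the reported TCP, in line with the scene picture. I'll correct for it.

```bash
python3 - <<'E'
from pp import *
open_jaws()
P['bearing'][:2]=[.431,-.1624]
pick('bearing',.001)
snap('scene','s4')
if state()['gripper_width']>.045: place('bearing','p4',.001)
f=snap('scene')['frame'];cv2.imwrite('pics/s5.png',np.hstack([cv2.resize(cv2.imread('pics/s4.png')[60:300,80:340],(400,369)),cv2.resize(f[60:300,80:340],(400,369))]))
E
```

```text
bearing hit False z [ 0.4313 -0.1626  0.0018] w 0.04910344194133723
lifted w 0.04916686608648598 F [-0.8  1.4 -1.9]
place hit True [ 0.6507 -0.097   0.0014]
clock 22.1083
```

View pics/s5.png

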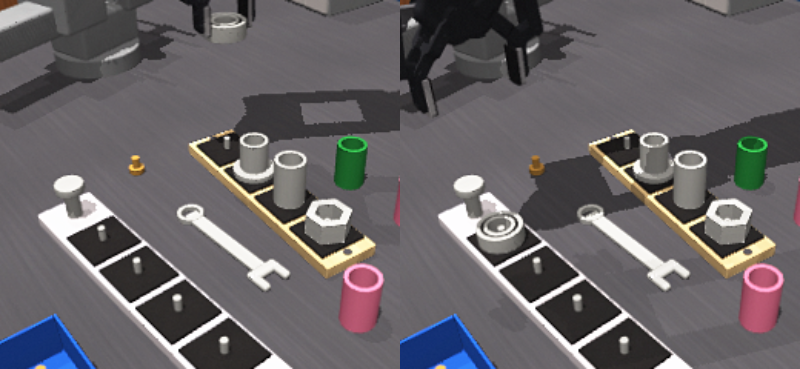

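The bearing sits over peg p4 next to the bolt (left frame in hand, right frame placed). Now the collar, sleeve and nut.

```bash
python3 - <<'E'
from pp import *
for n,t,z,w in (('collar','p3',.016,.030),('sleeve','p2',.018,.032),('nut','p1',.003,.040)):
    pick(n,z)
    if state()['gripper_width']<w: print('missed',n);break
    place(n,t,z)
p=state()['position'];servo_line([.45,0.05,.3],feed=.3)
c=snap('scene');k=snap('top')
cv2.imwrite('pics/e1.png',np.hstack([cv2.resize(c['frame'][130:350,90:310],(400,400)),cv2.resize(k['frame'][70:140,170:400],(400,122)) if 0 else cv2.resize(k['frame'][60:260,180:380],(400,400))]))
print(state()['clock'])
E
```

```text
collar hit False z [ 0.4383 -0.0948  0.0167] w 0.03435302299474168
lifted w 0.0346524402439801 F [-0.7 -0.1 -2.1]
place hit True [ 0.646  -0.0272  0.0166]
clock 29.7833
sleeve hit False z [ 0.444  -0.0235  0.0186] w 0.03777615639571425
lifted w 0.03794050761741621 F [-1.1  0.2 -0.7]
place hit True [0.6423 0.043  0.0186]
clock 37.2583
nut hit False z [0.4478 0.0461 0.0038] w 0.045681503106525335
lifted w 0.04582727893195164 F [-0.8  0.7 -3.6]
place hit True [0.6382 0.1129 0.0034]
clock 44.9917
46.05
```

View pics/e1.png

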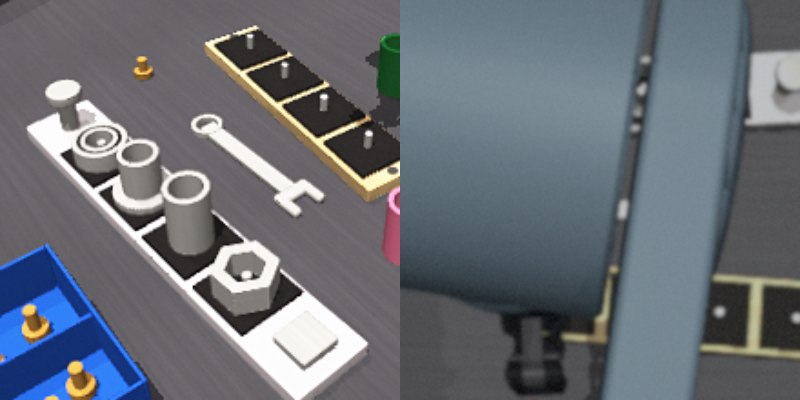

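All four stand in order. The arm blocks the top camera, so I'll move it aside and check centring from above.

```bash
python3 - <<'E'
from pp import *
move_joints([1.064,.0,1.55,0,1.5,-.206])
k=snap('top');x0,y0=190,70;f=cv2.resize(k['frame'][y0:y0+80,x0:x0+210],None,fx=3.8,fy=3.8,interpolation=cv2.INTER_CUBIC)
d=P['p1']-P['p4'];d/=np.linalg.norm(d)
for t,h,r in(('p4',.04,.026),('p3',.068,.018),('p2',.078,.019),('p1',.046,.023)):
    L=[proj(k,[P[t][0]+r*np.cos(a),P[t][1]+r*np.sin(a),h]) for a in np.linspace(0,6.28,40)]
    cv2.polylines(f,[((np.array(L)-[x0,y0]+.5)*3.8).astype(np.int32)],True,(0,0,255),1)
cv2.imwrite('pics/e2.png',f);print(state()['clock'])
E
```

```text
48.1333
```

View pics/e2.png

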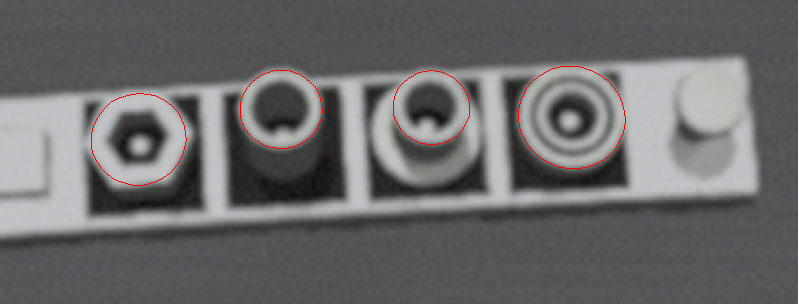

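The outlines expected from the peg positions fit all four parts to within about 3 mm, and the gripper is clear. I'm handing in the job.

```bash
python3 -c "
from plant import *
finish_job()"
```

```text
the job is handed in; nothing more can be done
```

All four parts are on the build rack and let go. From the bolt outwards they are bearing, collar, sleeve and nut, which were rightmost to leftmost on the teardown rack. I handed the job in just after 48 s of the 96 s; no verdict is reported.

**Last checks:** In the scene and top pictures each part stands upright on its pad. In the top view each part's centre is within about 3 mm of its peg, judged by eye against outlines drawn at the measured peg positions. That view used the same camera as the peg measurement, and an early wrist picture had agreed with it.

**What disagreed:**
- **Missed grasps:** The first two tries at the bearing closed on nothing. The fingertips were really about 20.5 mm higher than the reported TCP height. I confirmed this with a scene picture and a light touch on the bare bench, then corrected for it, and every later grasp held.
- **Grip width:** The gripper read 49 mm on the 52 mm bearing. I did not look into it, and the bearing still placed correctly.

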